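# Put the measured sample containers away in order

## Task

Move the four sample containers from the white dishes into the four bays of the plywood rack, one to a bay, keeping the order of the row: the one whose dish is nearest the robot goes into the bay next to the rack's black-knobbed post, the next one into the next bay, and so on, so that the one whose dish is farthest from the robot ends in the bay farthest from the post. Set each down gently, without dropping it, standing upright on the floor of its bay.

Things in the scene. Friction and masses are not known exactly. Their poses are not given: they have to be found in the camera images.
- tall: the slim amber glass bottle with a narrow neck and black cap: round, 34 mm across with straight sides from its bottom to 62 mm, cap 26 mm across, 91 mm tall over all. Loose, upright, about 0.1 kg. Origin: centre of its underside; z up.
- wide: the squat white plastic jar with a wide black lid: round, 48 mm across, straight-sided, 62 mm tall over all (white body up to 48 mm). Loose, upright, about 0.1 kg. Origin: centre of its underside; z up.
- square: the square white plastic bottle with a small grey cap: body 36 x 36 mm, flat sides up to 60 mm, cap 26 mm across, 80 mm tall over all; its x and y axes are square to its flat sides, which are roughly (within 0.15 rad) in line with the row. Loose, upright, about 0.1 kg. Origin: centre of its underside; z up.
- can: the round bare aluminium can: 40 mm across with straight sides up to 66 mm, a 32 mm lid step on top, 76 mm tall over all. Loose, upright, about 0.1 kg. Origin: centre of its underside; z up.
- dish_tall: the shallow white dish on which the 'tall' container stands at the start: 66 mm across, rim 7 mm above its underside, inner floor 3 mm up. Fixed to a low grey board 10 mm thick; the four dishes are in one straight row, 73 mm apart, running away from the robot. Origin: centre of its underside; x axis along the row, away from the robot.
- dish_wide: the shallow white dish on which the 'wide' container stands at the start: 66 mm across, rim 7 mm above its underside, inner floor 3 mm up. Fixed to a low grey board 10 mm thick; the four dishes are in one straight row, 73 mm apart, running away from the robot. Origin: centre of its underside; x axis along the row, away from the robot.
- dish_square: the shallow white dish on which the 'square' container stands at the start: 66 mm across, rim 7 mm above its underside, inner floor 3 mm up. Fixed to a low grey board 10 mm thick; the four dishes are in one straight row, 73 mm apart, running away from the robot. Origin: centre of its underside; x axis along the row, away from the robot.
- dish_can: the shallow white dish on which the 'can' container stands at the start: 66 mm across, rim 7 mm above its underside, inner floor 3 mm up. Fixed to a low grey board 10 mm thick; the four dishes are in one straight row, 73 mm apart, running away from the robot. Origin: centre of its underside; x axis along the row, away from the robot.
- rack: the low plywood rack with four open bays in one straight row, fixed to the bench. Origin: centre of its underside; x axis along the row (away from the robot), y across it, z up. Bay centres at x = -109.5, -36.5, 36.5 and 109.5 mm, y = 0. Each bay is 69 mm (x) by 72 mm (y) inside, its floor 4 to 5 mm and its rim 15 mm above the underside; walls 4 mm. Beyond each end is a flat tab 8 mm high.
- post: the black-knobbed brass post (20 mm across, 54 mm tall) that stands on one end tab of the rack, 62.5 mm along the row from the centre of the nearest bay; it is at the near end in some starts and at the far end in others (the other tab has only a flat steel disc). Origin: centre of its foot, on the tab. Fixed.

How it is judged:
By the outcome, as a careful person would: the job done as asked, in the order asked, and still so for the second after the job is handed in, with the robot touching nothing.
It also fails if it takes over 112 s, if anything falls off the work surface, if the arm or the gripper's body presses on something with over 40 N, if the wrist force passes 120 N, or if a joint passes its speed limit or range.

## Robot

A 7-joint arm with a two-finger parallel gripper is mounted at the origin on the work surface. World frame = base frame: x ahead of the robot, y to its left, z up, the work surface at z = 0. Lengths are in mm, angles in rad, forces in N, time in s.
With the tool pointing down it reaches from about 425 to 875 mm from the base axis. Payload 8.4 kg.
Tool frame: the origin (TCP) lies on the centre line of the jaws, within the pads' length; the fingertips stand bot.nose_length ahead of it and the grasp point (between the pads) lies 3 mm ahead of it (bot.nose_length is the distance from the TCP to the fingertips, in mm); z points along the fingers, y is the line along which they close (so a half turn about z gives the same grasp; the last joint's range is limited). The gripper opens to 87 mm and grips with 3 to 60 N. Pads are 19 mm wide; open, the fingers measure 117 mm over their backs; the gripper's body (75 mm by 190 mm) begins 51 mm behind the grasp point.
Start: joints at [-1.2, 0.333, 0.04, 1.465, -0.013, 1.343, -0.059], TCP at [294.257, 579.549, 244.546] pointing down, gripper open.
Joint ranges: [-2.58, 2.58], [-0.38, 2.09], [-1.3, 1.39], [0.25, 2.4], [-1.5, 4.64], [0.08, 2.09], [-2.65, 2.65]. Speed limits (rad/s): [2.22, 2.22, 2.79, 2.79, 3.14, 3.14, 3.14].

## Interface

Orientations are given as a rotation vector (axis times angle).
In Python, from bench import bot gives the robot as it stands.
- The arm moves only by the tool step_arm, never from a script. Its argument "plan" is a list of rows, each an object of numbers: "gripper": the closure in counts, from 0 (fully open) to 255 (shut); "x", "y", "z": the shift along the world's x, y, z in mm; "twist": the turn about the world's z in rad. In form: [{"gripper": .., "x": .., "y": .., "z": .., "twist": ..}, ...]. A call has 1 to 10 rows; each row is the pose to reach, as a shift and turn from the pose commanded when the call began; what a row does not reach only later rows make up. A row lasts 1/10 s, in which the tool goes at most 50 mm and 8.59 degrees, less where a joint would pass 70% of its speed; a pose out of reach is approached as far as the arm can. A call with a gripper value outside its range is refused whole. The fingers move at their own pace and stop on an object; "force" is the grip in N (left out, the last holds). Time passes only in rows, so rows that repeat a pose let the fingers close. It gives the time, the measured TCP pose, the force, the opening and the grip force at its end, in the units of the state.
- bot.state(): the state, without advancing time (a new reading comes with each control period).
- bot.get_image(name): name is "scene" or "top" or "wrist"; returns the picture (400x640x3 uint8, blue, green, red); there is no depth.
- bot.camera_model(name): a dict with "intrinsics" (3x3 intrinsics, pixels), "k1" (the pictures are not rectified: a ray, as slopes to the right and down, at radius r is drawn at 1 + k1 r^2 times it, then the intrinsics apply), "extrinsics" (4x4, takes a point from camera to world coordinates); the wrist camera has in their place "T_tool_cam" (4x4, takes a point from camera to tool coordinates, whose origin is the TCP and whose axes are the flange's). Camera axes: x right, y down, z forward; pixel columns grow to the right and rows downward; lengths in mm; the calibration is good to about 2 mm. A picture is of the moment at which its call begins: read the wrist's pose just before it. camera_model takes no time and is no camera call.
- bot.close_job(): hands the job in; it is judged then, once.
Trained networks look in the newest picture that a camera, given by its name, has taken for a name from the list of things; names that differ only in an ending like _2 or _b are one class to them, and where a whole thing is asked for, a point or a joint stands for the part that bears it (a point fixed in the world has none). Each returns a list of dicts, best first, with "conf" (0 to 1); they miss things now and then, are a little off and sometimes report something else, mostly with a low value. They report only what shows in the picture. A call takes as long as a camera call.
- bot.search_frame(camera, query): "point" ([row, column] as shares, 0 to 1, of the picture: columns of its width, rows of its height, amid what is visible of it).
- bot.tip_of(camera, query): "point" ([row, column] as shares, 0 to 1, of the picture: columns of its width, rows of its height: a listed point, or the origin of a listed thing).
The state is a dict: "t": time; "joint_pos": joint angles; "qvel": joint speeds; "effort": joint torques, N m; "tcp_pos": TCP position; "tcp_rot": TCP orientation; "force": force on the tool from outside, world axes, zero at the start; "moment": the same for the moment, N m; "opening": finger opening in mm; "grasp_force": force on a finger pad.
Only numpy, scipy, OpenCV 4.12 (cv2) and the standard library are available. Lean on these libraries where they do the work, as an engineer would, in place of code of your own. Each camera call takes 0.05 s, during which the arm holds its last target. There are 200 camera calls.

## Working session

There is one attempt and no reset: what is moved stays moved. The work goes in short steps, Python scripts to look and compute and a tool call to move; the robot and the scene stay as the last step left them, time stands still between calls to the robot, and variables do not carry over. Pictures are saved under pics/ and viewed, at most 14 in all, crops included, and the job is handed in when it is done.

Besides the shell and the picture viewer there is one more tool, called after ">>>" as a command line: name --argument value ..., lists and objects as JSON in quotes. step_arm: Moves the arm, as the interface text tells. Its arguments: {"type":"object","properties":{"plan":{"type":"array"},"force":{"type":"number"}},"required":["plan"]}

```bash
mkdir -p pics; cat > h.py <<'E'
import numpy as np, cv2
from scipy.spatial.transform import Rotation as R
from bench import bot
def ray(cam,pt,st=None):
    m=bot.camera_model(cam);K=np.array(m["intrinsics"]);u=np.array([pt[1]*640,pt[0]*400])
    d=np.array([(u[0]-K[0,2])/K[0,0],(u[1]-K[1,2])/K[1,1]]);s=d.copy()
    for _ in range(30): s=d/(1+m["k1"]*(s@s))
    if cam=="wrist":
        T=np.eye(4);T[:3,:3]=R.from_rotvec(st["tcp_rot"]).as_matrix();T[:3,3]=st["tcp_pos"];E=T@np.array(m["T_tool_cam"])
    else: E=np.array(m["extrinsics"])
    return E[:3,3],E[:3,:3]@np.array([s[0],s[1],1])
def atz(cam,pt,z,st=None):
    o,d=ray(cam,pt,st);return o+d*(z-o[2])/d[2]
def proj(cam,P):
    m=bot.camera_model(cam);E=np.linalg.inv(np.array(m["extrinsics"]));p=E[:3,:3]@P+E[:3,3];s=p[:2]/p[2]
    s=s*(1+m["k1"]*(s@s));K=np.array(m["intrinsics"]);return s*[K[0,0],K[1,1]]+K[:2,2]
E
python3 - <<'E'
from h import *
print(bot.nose_length); s=bot.state(); print(s["tcp_pos"],s["tcp_rot"],s["opening"],s["t"])
for c in("top","scene"): cv2.imwrite(f"pics/{c}0.png",bot.get_image(c))
Z=dict(tall=13,wide=13,square=13,can=13,dish_tall=10,dish_wide=10,dish_square=10,dish_can=10,rack=0,post=8)
for n,z in Z.items():
  for c in("top","scene"):
    for q in bot.tip_of(c,n)[:2]: print(n,c,round(q["conf"],2),np.round(np.array(q["point"])*[400,640]),atz(c,q["point"],z).round(1)[:2])
E
```

```text
22.0
[294.05776331 579.19436317 243.68575679] [-7.31150074e-01 -3.05504133e+00  2.44636708e-03] 86.73117332848379 0.0
tall top 0.73 [179. 398.] [ 568.1 -185.6]
tall scene 0.83 [271. 246.] [ 562.6 -180.9]
wide top 0.88 [148. 391.] [ 640.5 -169. ]
wide top 0.74 [181. 396.] [ 563.8 -182.2]
wide scene 0.77 [296. 282.] [ 637.  -174.3]
square top 0.74 [244. 405.] [ 419.4 -203.8]
square scene 0.87 [237. 180.] [ 420.  -211.7]
can top 0.9 [213. 405.] [ 489.6 -202.2]
can scene 0.89 [253. 211.] [ 490.4 -197.3]
can scene 0.18 [173. 395.] [542.8 202.6]
dish_tall top 0.8 [183. 397.] [ 560.1 -183.8]
dish_tall scene 0.68 [275. 241.] [ 561.4 -190.5]
dish_tall scene 0.52 [238. 179.] [ 418.5 -212.6]
dish_wide top 0.5 [151. 392.] [ 633.6 -171.6]
dish_wide scene 0.72 [298. 281.] [ 636.7 -175.9]
dish_square top 0.84 [247. 409.] [ 412.8 -212.3]
dish_square scene 0.76 [240. 177.] [ 418.5 -217.7]
dish_can top 0.62 [211. 404.] [ 496.  -201.6]
dish_can scene 0.69 [259. 206.] [ 493.2 -207.9]
rack top 0.95 [188. 222.] [538.  218.5]
rack scene 0.75 [175. 392.] [532.3 209. ]
post top 0.55 [119. 218.] [698.7 233.5]
post scene 0.76 [201. 475.] [704.8 232.5]
```

```bash
ls .
```

```text
h.py
pics
```

View pics/top0.png

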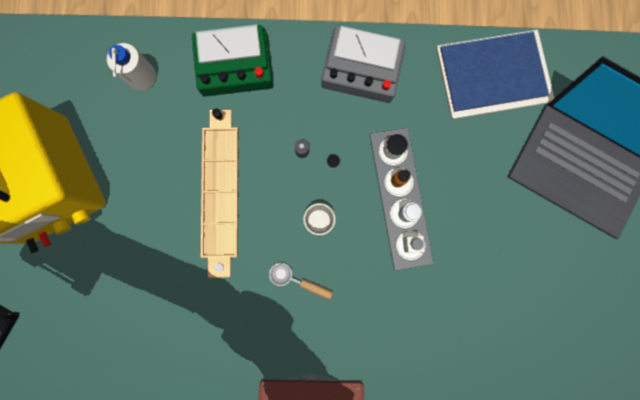

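View pics/scene0.png

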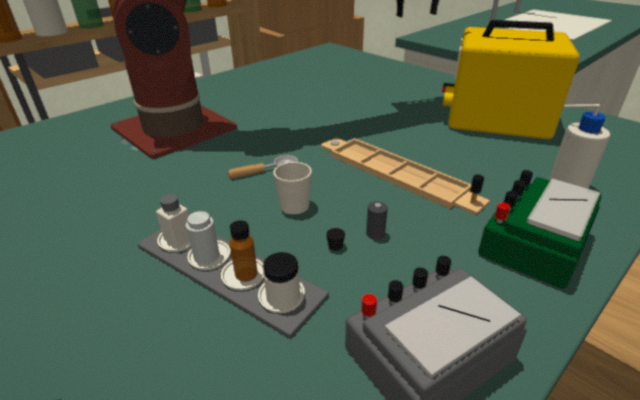

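The post is at the far end of the rack (top view 217,113), so the order from far bay to near is square, can, tall, wide. I'll go over the rack first and look with the wrist camera.

>>> step_arm --plan '[{"gripper":0,"x":31,"y":-46,"z":20,"twist":0.1},{"gripper":0,"x":62,"y":-91,"z":40,"twist":0.2},{"gripper":0,"x":93,"y":-137,"z":60,"twist":0.3},{"gripper":0,"x":124,"y":-182,"z":80,"twist":0.4},{"gripper":0,"x":155,"y":-228,"z":100,"twist":0.5},{"gripper":0,"x":186,"y":-274,"z":100,"twist":0.57},{"gripper":0,"x":216,"y":-319,"z":100,"twist":0.57},{"gripper":0,"x":246,"y":-364,"z":100,"twist":0.57},{"gripper":0,"x":246,"y":-364,"z":100,"twist":0.57},{"gripper":0,"x":246,"y":-364,"z":100,"twist":0.57}]'

```text
t: 2.1
tcp_pos: [543.7, 208.0, 345.2]
tcp_rot: [-0.141, 3.136, -0.004]
force: [-0.6, 0.5, 0.1]
opening: 87.5
grasp_force: 0.0
```

```bash
python3 - <<'E'
from h import *
s=bot.state(); im=bot.get_image("wrist"); cv2.imwrite("pics/w1.png",im)
print(s["t"],s["tcp_pos"],s["tcp_rot"],s["joint_pos"]); print(bot.camera_model("wrist"))
for n,z in(("rack",0),("post",8)):
    for q in bot.tip_of("wrist",n)[:1]: print(n,q["conf"],atz("wrist",q["point"],z,s).round(1))
E
```

```text
2.1 [543.72165093 208.03664702 345.16705902] [-0.14133989  3.13625019 -0.00376146] [-0.67280294  0.15835751  0.2651523   1.48559091 -0.03841882  1.50198366
  1.25264752]
{'intrinsics': array([[279.16745111,   0.        , 319.7599299 ],
       [  0.        , 279.16745111, 200.59264692],
       [  0.        ,   0.        ,   1.        ]]), 'k1': -0.048262121803135785, 'T_tool_cam': array([[ 1.26977982e-03, -9.54848571e-01, -2.97090212e-01,
         8.21632908e+01],
       [ 9.99999055e-01,  1.36916900e-03, -1.26461400e-04,
        -7.47512287e-02],
       [ 5.27518196e-04, -2.97089770e-01,  9.54849407e-01,
        -1.41128381e+02],
       [ 0.00000000e+00,  0.00000000e+00,  0.00000000e+00,
         1.00000000e+00]])}
rack 0.77 [534.3 221.2   0. ]
post 0.7 [704.7 227.3   8. ]
```

View pics/w1.png

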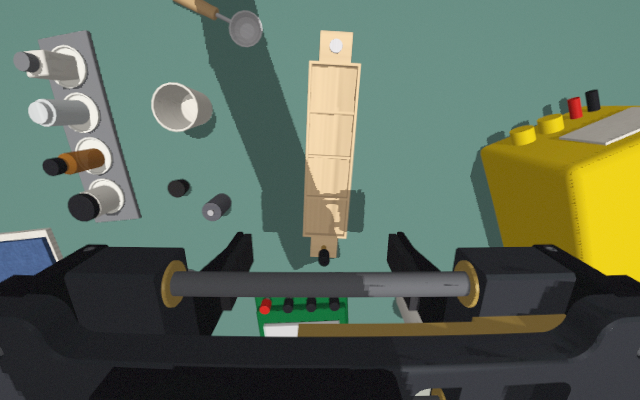

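The wrist view shows the rack with rim corners near (309,62), (360,65), (345,237) and (303,235), the disc at (336,46), and the post near (323,257). I'll fit the rack from these.

```bash
python3 - <<'E'
from h import *
s=bot.state(); im=cv2.imread("pics/w1.png")
P=[atz("wrist",np.array([v/400,u/640]),z,s) for u,v,z in((309,62,15),(360,65,15),(345,237,15),(303,235,15),(336,46,8))]
print(np.round(P,1)); c=np.mean(P[:4],0); print("centre",c, "len",[np.linalg.norm(P[i]-P[(i+1)%4]).round(1) for i in range(4)])
d=(P[2]+P[3]-P[0]-P[1]); print("yaw",np.arctan2(d[1],d[0]))
# top cam: segment plywood
t=cv2.imread("pics/top0.png"); h=cv2.cvtColor(t,cv2.COLOR_BGR2HSV); m=cv2.inRange(h,(10,60,120),(28,255,255)); m[:100]=0;m[290:]=0;m[:,:190]=0;m[:,250:]=0
m=cv2.morphologyEx(m,cv2.MORPH_CLOSE,np.ones((5,5)))
m2=cv2.morphologyEx(m,cv2.MORPH_OPEN,np.ones((1,29)))
r=cv2.minAreaRect(cv2.findNonZero(m2)); b=cv2.boxPoints(r); Q=np.array([atz("top",np.array([(v+.5)/400,(u+.5)/640]),15) for u,v in b]); print(Q.round(1),Q.mean(0))
ra=cv2.minAreaRect(cv2.findNonZero(m)); print(cv2.boxPoints(ra),[atz("top",np.array([(v+.5)/400,(u+.5)/640]),8).round(1) for u,v in cv2.boxPoints(ra)])
E
```

```text
[[382.5 182.9  15. ]
 [378.7 262.   15. ]
 [669.3 275.4  15. ]
 [673.  198.   15. ]
 [354.2 222.1   8. ]]
centre [525.86281911 229.57832122  15.        ] len [np.float64(79.2), np.float64(290.9), np.float64(77.4), np.float64(290.9)]
yaw 0.048987188460129824
[[674.  269.   15. ]
 [676.1 185.9  15. ]
 [381.4 173.4  15. ]
 [379.4 253.9  15. ]] [527.70036998 220.54584845  15.        ]
[[201. 110.]
 [237. 110.]
 [237. 277.]
 [201. 277.]] [array([718.5, 273. ,   8. ]), array([720.7, 189. ,   8. ]), array([336.6, 172.6,   8. ]), array([334.7, 253.4,   8. ])]
```

>>> step_arm --plan '[{"gripper":0,"x":10,"y":-45,"z":0,"twist":0.04},{"gripper":0,"x":20,"y":-90,"z":0,"twist":0.07},{"gripper":0,"x":20,"y":-139,"z":0,"twist":0.07},{"gripper":0,"x":20,"y":-188,"z":0,"twist":0.07},{"gripper":0,"x":20,"y":-237,"z":0,"twist":0.07},{"gripper":0,"x":20,"y":-286,"z":0,"twist":0.07},{"gripper":0,"x":20,"y":-335,"z":0,"twist":0.07},{"gripper":0,"x":20,"y":-384,"z":0,"twist":0.07},{"gripper":0,"x":20,"y":-395,"z":0,"twist":0.07},{"gripper":0,"x":20,"y":-395,"z":0,"twist":0.07}]'

```text
t: 3.25
tcp_pos: [560.2, -179.9, 344.4]
tcp_rot: [0.264, -3.13, 0.0]
force: [0.5, 0.7, 0.1]
opening: 87.0
grasp_force: 0.0
```

```bash
python3 - <<'E'
from h import *
s=bot.state(); im=bot.get_image("wrist"); cv2.imwrite("pics/w2.png",im)
print(s["t"],s["tcp_pos"],s["tcp_rot"],s["joint_pos"])
for n,z in(("tall",13),("wide",13),("square",13),("can",13),("dish_tall",10),("dish_wide",10),("dish_square",10),("dish_can",10)):
    for q in bot.tip_of("wrist",n)[:2]: print(n,round(q["conf"],2),np.round(np.array(q["point"])*[400,640]),atz("wrist",q["point"],z,s).round(1))
E
```

```text
3.25 [ 560.18585657 -179.94203551  344.38885497] [ 2.64373006e-01 -3.13019769e+00  1.54006244e-04] [-0.22601899  0.18248895  0.54479866  1.48213851 -0.09421675  1.50341259
  2.05708221]
tall 0.6 [166. 317.] [ 563.9 -184.9   13. ]
wide 0.69 [209. 311.] [ 641.6 -182.2   13. ]
square 0.81 [ 71. 313.] [ 416.9 -215.9   13. ]
can 0.57 [119. 310.] [ 489.9 -207.7   13. ]
can 0.48 [205. 313.] [ 633.9 -179.7   13. ]
dish_tall 0.61 [164. 316.] [ 561.9 -185.9   10. ]
dish_tall 0.15 [204. 318.] [ 631.7 -170.6   10. ]
dish_wide 0.78 [207. 317.] [ 638.2 -172.6   10. ]
dish_square 0.82 [ 76. 309.] [ 424.1 -220.2   10. ]
dish_square 0.69 [165. 314.] [ 562.7 -188.9   10. ]
dish_can 0.75 [119. 316.] [ 488.3 -198.3   10. ]
```

View pics/w2.png

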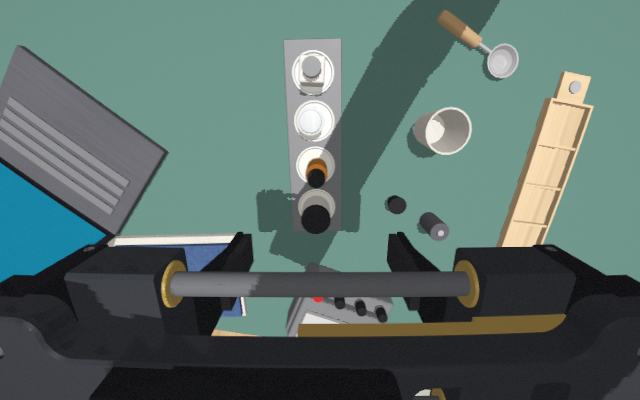

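Square, can, tall and wide show at about (312,70), (311,120), (316,170) and (316,212), in line with the row estimate. Next I go down over the square one.

>>> step_arm --plan '[{"gripper":0,"x":-35,"y":-8,"z":-20,"twist":0.014},{"gripper":0,"x":-75,"y":-17,"z":-45,"twist":0.014},{"gripper":0,"x":-115,"y":-27,"z":-70,"twist":0.014},{"gripper":0,"x":-135,"y":-33,"z":-110,"twist":0.014},{"gripper":0,"x":-140,"y":-34,"z":-150,"twist":0.014},{"gripper":0,"x":-140,"y":-34,"z":-185,"twist":0.014},{"gripper":0,"x":-140,"y":-34,"z":-194,"twist":0.014},{"gripper":0,"x":-140,"y":-34,"z":-194,"twist":0.014},{"gripper":0,"x":-140,"y":-34,"z":-194,"twist":0.014}]'

```text
t: 4.6
tcp_pos: [421.4, -213.7, 152.1]
tcp_rot: [-0.289, 3.127, -0.001]
force: [0.6, 0.1, 0.8]
opening: 86.9
grasp_force: 0.0
```

```bash
python3 - <<'E'
from h import *
s=bot.state(); im=bot.get_image("wrist"); cv2.imwrite("pics/w3.png",im)
print(s["t"],s["tcp_pos"],s["tcp_rot"],s["joint_pos"])
for n,z in(("square",13),("can",13),("dish_square",10)):
    for q in bot.tip_of("wrist",n)[:2]: print(n,round(q["conf"],2),np.round(np.array(q["point"])*[400,640]),atz("wrist",q["point"],z,s).round(1))
E
```

```text
4.6 [ 421.35830376 -213.73137141  152.07303439] [-2.89291707e-01  3.12672774e+00 -1.41762769e-03] [-0.19149069  0.03017743  0.58340719  2.02584539 -0.01864984  1.08887349
  2.15563811]
square 0.97 [194. 320.] [ 419.7 -214.4   13. ]
can 0.83 [256. 315.] [ 492.  -206.5   13. ]
dish_square 0.68 [194. 316.] [ 420.6 -218.7   10. ]
```

View pics/w3.png

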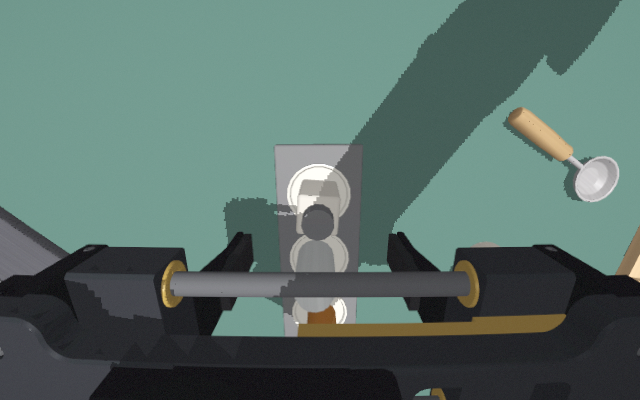

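The square bottle sits centred between the jaws, its dish at about (318,192), with its sides in line with the jaws. Now I descend and grip.

>>> step_arm --plan '[{"gripper":0,"x":-0.5,"y":-0.5,"z":-40,"twist":0},{"gripper":0,"x":-0.5,"y":-0.5,"z":-75,"twist":0},{"gripper":0,"x":-0.5,"y":-0.5,"z":-94.5,"twist":0},{"gripper":0,"x":-0.5,"y":-0.5,"z":-94.5,"twist":0},{"gripper":110,"x":-0.5,"y":-0.5,"z":-94.5,"twist":0},{"gripper":255,"x":-0.5,"y":-0.5,"z":-94.5,"twist":0},{"gripper":255,"x":-0.5,"y":-0.5,"z":-94.5,"twist":0},{"gripper":255,"x":-0.5,"y":-0.5,"z":-94.5,"twist":0},{"gripper":255,"x":-0.5,"y":-0.5,"z":-94.5,"twist":0},{"gripper":255,"x":-0.5,"y":-0.5,"z":-94.5,"twist":0}]' --force 12

```text
t: 5.8
tcp_pos: [419.9, -214.0, 56.3]
tcp_rot: [-0.289, 3.128, -0.0]
force: [-0.1, -0.1, 0.1]
opening: 46.9
grasp_force: 0.0
```

```bash
python3 - <<'E'
from h import *
s=bot.state();print({k:np.round(v,2) for k,v in s.items()})
E
```

```text
{'t': np.float64(5.8), 'joint_pos': array([-0.16,  0.18,  0.58,  2.12, -0.13,  0.88,  2.26]), 'qvel': array([-0.,  0.,  0., -0., -0., -0.,  0.]), 'effort': array([ -0.  , -37.93,   3.95, -31.64,   0.07,   0.04,  -0.  ]), 'tcp_pos': array([ 419.89, -213.96,   56.29]), 'tcp_rot': array([-0.29,  3.13, -0.  ]), 'force': array([-0.07, -0.11,  0.09]), 'moment': array([ 0.08, -0.06, -0.03]), 'grasp_force': np.float64(0.0), 'opening': np.float64(46.91)}
```

Still closing (about 46.9 mm now).

>>> step_arm --plan '[{"gripper":255},{"gripper":255},{"gripper":255},{"gripper":255},{"gripper":255}]'

```text
validation failed for argument at $.pl...
```

>>> step_arm --plan '[{"gripper":255,"z":10},{"gripper":255,"z":40},{"gripper":255,"z":80},{"gripper":255,"z":120},{"gripper":255,"z":120}]'

```text
validation failed for argument at $.pl...
```

All fields are needed in every row.

>>> step_arm --plan '[{"gripper":255,"x":0,"y":0,"z":0,"twist":0},{"gripper":255,"x":0,"y":0,"z":0,"twist":0},{"gripper":255,"x":0,"y":0,"z":0,"twist":0},{"gripper":255,"x":0,"y":0,"z":0,"twist":0},{"gripper":255,"x":0,"y":0,"z":0,"twist":0}]'

```text
t: 6.3
tcp_pos: [419.9, -214.1, 56.2]
tcp_rot: [-0.289, 3.128, -0.0]
force: [0.6, -0.7, 1.8]
opening: 36.7
grasp_force: 11.7
```

>>> step_arm --plan '[{"gripper":255,"x":0,"y":0,"z":10,"twist":0},{"gripper":255,"x":0,"y":0,"z":45,"twist":0},{"gripper":255,"x":0,"y":0,"z":85,"twist":0},{"gripper":255,"x":10,"y":15,"z":120,"twist":0},{"gripper":255,"x":30,"y":55,"z":125,"twist":-0.03},{"gripper":255,"x":50,"y":100,"z":125,"twist":-0.05},{"gripper":255,"x":70,"y":145,"z":125,"twist":-0.07},{"gripper":255,"x":90,"y":190,"z":125,"twist":-0.09},{"gripper":255,"x":110,"y":235,"z":125,"twist":-0.12},{"gripper":255,"x":130,"y":280,"z":125,"twist":-0.135}]'

```text
t: 7.3
tcp_pos: [549.9, 67.9, 181.6]
tcp_rot: [0.075, -3.141, 0.0]
force: [1.8, -0.7, -0.7]
opening: 36.4
grasp_force: 11.8
```

>>> step_arm --plan '[{"gripper":255,"x":22,"y":43,"z":0,"twist":0},{"gripper":255,"x":44,"y":85,"z":0,"twist":0},{"gripper":255,"x":65,"y":123,"z":0,"twist":0},{"gripper":255,"x":80,"y":150,"z":0,"twist":0},{"gripper":255,"x":86.5,"y":161,"z":0,"twist":0},{"gripper":255,"x":86.5,"y":161,"z":0,"twist":0},{"gripper":255,"x":86.5,"y":161,"z":0,"twist":0}]'

```text
t: 8.0
tcp_pos: [636.0, 225.4, 181.1]
tcp_rot: [0.075, -3.14, 0.002]
force: [0.2, -1.9, -1.5]
opening: 36.5
grasp_force: 11.8
```

```bash
python3 - <<'E'
from h import *
s=bot.state(); im=bot.get_image("wrist"); cv2.imwrite("pics/w4.png",im)
print({k:np.round(s[k],3) for k in("t","tcp_pos","tcp_rot","opening","grasp_force")})
for n,z in(("rack",0),("post",8)):
    for q in bot.tip_of("wrist",n)[:2]: print(n,round(q["conf"],2),np.round(np.array(q["point"])*[400,640]),atz("wrist",q["point"],z,s).round(1))
E
```

```text
{'t': np.float64(8.0), 'tcp_pos': array([635.964, 225.436, 181.065]), 'tcp_rot': array([ 7.50e-02, -3.14e+00,  2.00e-03]), 'opening': np.float64(36.473), 'grasp_force': np.float64(11.754)}
rack 0.89 [ 92. 321.] [531.  220.7   0. ]
```

View pics/w4.png

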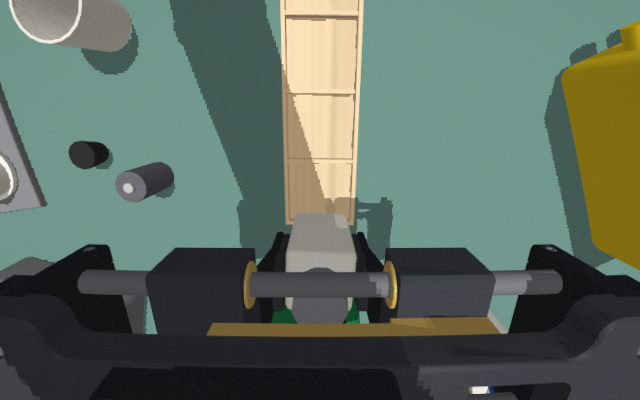

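The rack's far rim end is at row ≈223 (columns 286–355), with dividers at rows ≈159, 93 and 14. I'll turn these into positions.

```bash
python3 - <<'E'
from h import *
s=bot.state()
for l,r,v in((286,355,223),(286,356,159),(284,359,93),(282,363,14)):
    a,b=[atz("wrist",np.array([v/400,u/640]),15,s) for u in(l,r)]
    print(v,a.round(1),b.round(1),((a+b)/2).round(1))
E
```

```text
223 [679.4 186.9  15. ] [675.5 268.6  15. ] [677.5 227.8  15. ]
159 [603.5 186.   15. ] [599.7 263.2  15. ] [601.6 224.6  15. ]
93 [534.7 182.8  15. ] [530.9 260.6  15. ] [532.8 221.7  15. ]
14 [461.3 179.6  15. ] [457.5 258.4  15. ] [459.4 219.   15. ]
```

>>> step_arm --plan '[{"gripper":255,"x":2.5,"y":-1,"z":-35,"twist":0},{"gripper":255,"x":2.5,"y":-1,"z":-75,"twist":0},{"gripper":255,"x":2.5,"y":-1,"z":-105,"twist":0},{"gripper":255,"x":2.5,"y":-1,"z":-120,"twist":0},{"gripper":255,"x":2.5,"y":-1,"z":-128,"twist":0},{"gripper":255,"x":2.5,"y":-1,"z":-130,"twist":0},{"gripper":255,"x":2.5,"y":-1,"z":-131,"twist":0},{"gripper":255,"x":2.5,"y":-1,"z":-132,"twist":0},{"gripper":255,"x":2.5,"y":-1,"z":-132.5,"twist":0},{"gripper":255,"x":2.5,"y":-1,"z":-132.5,"twist":0}]'

```text
t: 9.15
tcp_pos: [639.1, 226.2, 49.2]
tcp_rot: [-0.077, 3.14, 0.001]
force: [0.2, 0.9, -1.3]
opening: 36.6
grasp_force: 11.8
```

>>> step_arm --plan '[{"gripper":255,"x":0,"y":0,"z":-0.5,"twist":0},{"gripper":255,"x":0,"y":0,"z":-0.5,"twist":0},{"gripper":255,"x":0,"y":0,"z":-1,"twist":0},{"gripper":255,"x":0,"y":0,"z":-1,"twist":0},{"gripper":255,"x":0,"y":0,"z":-1,"twist":0}]'

```text
t: 9.65
tcp_pos: [638.7, 226.1, 47.5]
tcp_rot: [0.077, -3.141, 0.0]
force: [0.2, -0.2, -0.1]
opening: 36.8
grasp_force: 11.8
```

```bash
python3 - <<'E'
from h import *
s=bot.state();print({k:np.round(s[k],3) for k in("t","tcp_pos","force","moment","opening","grasp_force")})
E
```

```text
{'t': np.float64(9.65), 'tcp_pos': array([638.72 , 226.081,  47.496]), 'force': array([ 0.244, -0.161, -0.096]), 'moment': array([ 0.058, -0.04 ,  0.022]), 'opening': np.float64(36.807), 'grasp_force': np.float64(11.754)}
```

>>> step_arm --plan '[{"gripper":255,"x":0,"y":0,"z":-0.5,"twist":0},{"gripper":255,"x":0,"y":0,"z":-0.5,"twist":0},{"gripper":255,"x":0,"y":0,"z":-0.5,"twist":0}]'

```text
t: 9.95
tcp_pos: [638.8, 226.1, 47.2]
tcp_rot: [-0.077, 3.141, 0.0]
force: [-1.2, 0.8, 2.3]
opening: 36.4
grasp_force: 11.8
```

>>> step_arm --plan '[{"gripper":90,"x":0,"y":0,"z":0,"twist":0},{"gripper":60,"x":0,"y":0,"z":0,"twist":0},{"gripper":0,"x":0,"y":0,"z":0,"twist":0},{"gripper":0,"x":0,"y":0,"z":0,"twist":0},{"gripper":0,"x":0,"y":0,"z":0,"twist":0},{"gripper":0,"x":0,"y":0,"z":0,"twist":0},{"gripper":0,"x":0,"y":0,"z":20,"twist":0},{"gripper":0,"x":0,"y":0,"z":60,"twist":0},{"gripper":0,"x":0,"y":0,"z":105,"twist":0},{"gripper":0,"x":0,"y":0,"z":132,"twist":0}]'

```text
t: 10.95
tcp_pos: [639.8, 226.2, 182.9]
tcp_rot: [-0.077, 3.137, 0.002]
force: [1.6, -0.1, -0.5]
opening: 86.8
grasp_force: 0.0
```

>>> step_arm --plan '[{"gripper":0,"x":-15,"y":-45,"z":0,"twist":0.02},{"gripper":0,"x":-30,"y":-90,"z":0,"twist":0.04},{"gripper":0,"x":-46,"y":-135,"z":0,"twist":0.06},{"gripper":0,"x":-62,"y":-180,"z":0,"twist":0.08},{"gripper":0,"x":-77,"y":-225,"z":0,"twist":0.1},{"gripper":0,"x":-93,"y":-270,"z":0,"twist":0.12},{"gripper":0,"x":-108,"y":-315,"z":0,"twist":0.135},{"gripper":0,"x":-124,"y":-360,"z":0,"twist":0.135},{"gripper":0,"x":-138,"y":-402,"z":0,"twist":0.135},{"gripper":0,"x":-147,"y":-429,"z":-15,"twist":0.135}]'

```text
t: 11.95
tcp_pos: [491.3, -206.9, 165.9]
tcp_rot: [-0.283, 3.125, -0.002]
force: [0.7, -0.1, -0.9]
opening: 86.9
grasp_force: 0.0
```

>>> step_arm --plan '[{"gripper":0,"x":0,"y":0,"z":-15,"twist":0},{"gripper":0,"x":0,"y":0,"z":-15,"twist":0},{"gripper":0,"x":0,"y":0,"z":-15,"twist":0}]'

```text
t: 12.25
tcp_pos: [491.9, -202.4, 149.3]
tcp_rot: [0.29, -3.128, -0.0]
force: [0.8, -0.7, 1.1]
opening: 86.8
grasp_force: 0.0
```

```bash
python3 - <<'E'
from h import *
s=bot.state(); im=bot.get_image("wrist"); a=bot.get_image("scene")
cv2.imwrite("pics/w5.png",np.hstack([im[100:400,140:500],cv2.resize(a[120:260,300:500],None,fx=2,fy=2)[:,:,:][0:300] if 0 else cv2.resize(a[120:260,300:500],(400,300))]))
print({k:np.round(s[k],3) for k in("t","tcp_pos","tcp_rot","opening","grasp_force")})
for n,z in(("can",13),("dish_can",10),("tall",13)):
    for q in bot.tip_of("wrist",n)[:2]: print(n,round(q["conf"],2),np.round(np.array(q["point"])*[400,640]),atz("wrist",q["point"],z,s).round(1))
E
```

```text
{'t': np.float64(12.25), 'tcp_pos': array([ 491.948, -202.362,  149.27 ]), 'tcp_rot': array([ 0.29 , -3.128, -0.   ]), 'opening': np.float64(86.794), 'grasp_force': np.float64(0.0)}
can 0.82 [196. 315.] [ 492.3 -207.    13. ]
tall 0.97 [259. 324.] [ 561.9 -184.3   13. ]
```

View pics/w5.png

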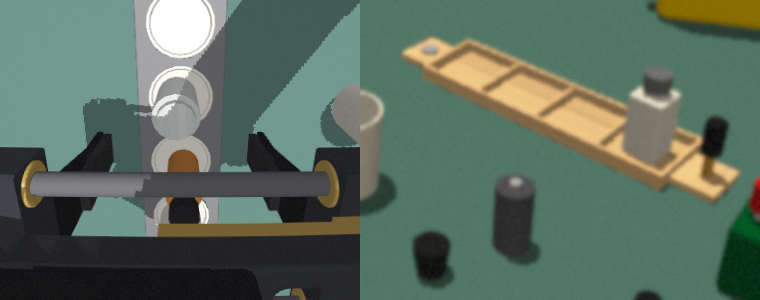

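The square bottle stands upright in the bay beside the post (right half, around 650,115). The can is centred between the jaws (left half, 177,95). Now I grip the can.

>>> step_arm --plan '[{"gripper":0,"x":0.5,"y":-1.5,"z":-40,"twist":0},{"gripper":0,"x":0.5,"y":-1.5,"z":-75,"twist":0},{"gripper":0,"x":0.5,"y":-1.5,"z":-93,"twist":0},{"gripper":0,"x":0.5,"y":-1.5,"z":-93,"twist":0},{"gripper":100,"x":0.5,"y":-1.5,"z":-93,"twist":0},{"gripper":255,"x":0.5,"y":-1.5,"z":-93,"twist":0},{"gripper":255,"x":0.5,"y":-1.5,"z":-93,"twist":0},{"gripper":255,"x":0.5,"y":-1.5,"z":-93,"twist":0},{"gripper":255,"x":0.5,"y":-1.5,"z":-93,"twist":0},{"gripper":255,"x":0.5,"y":-1.5,"z":-93,"twist":0}]' --force 12

```text
t: 13.5
tcp_pos: [492.4, -204.4, 56.3]
tcp_rot: [-0.289, 3.128, -0.0]
force: [0.6, -0.5, -0.2]
opening: 46.8
grasp_force: 0.0
```

>>> step_arm --plan '[{"gripper":255,"x":0,"y":0,"z":0,"twist":0},{"gripper":255,"x":0,"y":0,"z":0,"twist":0},{"gripper":255,"x":0,"y":0,"z":0,"twist":0},{"gripper":255,"x":0,"y":0,"z":0,"twist":0}]'

```text
t: 13.9
tcp_pos: [492.3, -204.6, 56.2]
tcp_rot: [-0.289, 3.128, -0.0]
force: [-1.4, -0.6, 2.3]
opening: 39.6
grasp_force: 12.0
```

>>> step_arm --plan '[{"gripper":255,"x":0,"y":0,"z":10,"twist":0},{"gripper":255,"x":0,"y":0,"z":45,"twist":0},{"gripper":255,"x":0,"y":0,"z":85,"twist":0},{"gripper":255,"x":4,"y":20,"z":115,"twist":0},{"gripper":255,"x":12,"y":65,"z":120,"twist":-0.03},{"gripper":255,"x":20,"y":112,"z":120,"twist":-0.05},{"gripper":255,"x":28,"y":160,"z":120,"twist":-0.07},{"gripper":255,"x":36,"y":208,"z":120,"twist":-0.09},{"gripper":255,"x":44,"y":256,"z":120,"twist":-0.12},{"gripper":255,"x":52,"y":304,"z":120,"twist":-0.135}]'

```text
t: 14.9
tcp_pos: [544.1, 101.4, 176.7]
tcp_rot: [-0.075, 3.14, 0.0]
force: [0.8, 0.2, -1.1]
opening: 39.6
grasp_force: 12.0
```

>>> step_arm --plan '[{"gripper":255,"x":8,"y":45,"z":0,"twist":0},{"gripper":255,"x":15,"y":85,"z":0,"twist":0},{"gripper":255,"x":20,"y":113,"z":0,"twist":0},{"gripper":255,"x":22,"y":123.5,"z":0,"twist":0},{"gripper":255,"x":22,"y":123.5,"z":-10,"twist":0},{"gripper":255,"x":22,"y":123.5,"z":-45,"twist":0},{"gripper":255,"x":22,"y":123.5,"z":-85,"twist":0},{"gripper":255,"x":22,"y":123.5,"z":-110,"twist":0},{"gripper":255,"x":22,"y":123.5,"z":-120,"twist":0},{"gripper":255,"x":22,"y":123.5,"z":-124,"twist":0}]'

```text
t: 15.9
tcp_pos: [565.9, 221.1, 51.2]
tcp_rot: [0.074, -3.139, 0.002]
force: [0.0, 0.1, -1.2]
opening: 40.1
grasp_force: 12.0
```

>>> step_arm --plan '[{"gripper":255,"x":0,"y":0,"z":-1,"twist":0},{"gripper":255,"x":0,"y":0,"z":-2,"twist":0},{"gripper":255,"x":0,"y":0,"z":-3,"twist":0},{"gripper":255,"x":0,"y":0,"z":-3.5,"twist":0},{"gripper":255,"x":0,"y":0,"z":-4,"twist":0},{"gripper":255,"x":0,"y":0,"z":-4.5,"twist":0},{"gripper":255,"x":0,"y":0,"z":-4.5,"twist":0}]'

```text
t: 16.6
tcp_pos: [566.2, 223.1, 47.6]
tcp_rot: [-0.077, 3.141, -0.0]
force: [1.1, -0.2, -1.8]
opening: 39.5
grasp_force: 12.0
```

>>> step_arm --plan '[{"gripper":255,"x":0,"y":0,"z":-0.5,"twist":0},{"gripper":255,"x":0,"y":0,"z":-0.5,"twist":0},{"gripper":255,"x":0,"y":0,"z":-0.5,"twist":0}]'

```text
t: 16.9
tcp_pos: [566.3, 223.1, 47.2]
tcp_rot: [-0.077, 3.141, 0.0]
force: [-0.8, -0.5, 1.4]
opening: 39.8
grasp_force: 12.0
```

>>> step_arm --plan '[{"gripper":255,"x":0,"y":0,"z":-0.5,"twist":0},{"gripper":255,"x":0,"y":0,"z":-0.5,"twist":0}]'

```text
t: 17.1
tcp_pos: [566.3, 223.1, 47.2]
tcp_rot: [-0.077, 3.141, 0.0]
force: [-3.3, -0.6, 7.0]
opening: 39.8
grasp_force: 12.0
```

Contact. Release and rise.

>>> step_arm --plan '[{"gripper":90,"x":0,"y":0,"z":0.5,"twist":0},{"gripper":60,"x":0,"y":0,"z":0.5,"twist":0},{"gripper":0,"x":0,"y":0,"z":0.5,"twist":0},{"gripper":0,"x":0,"y":0,"z":0.5,"twist":0},{"gripper":0,"x":0,"y":0,"z":0.5,"twist":0},{"gripper":0,"x":0,"y":0,"z":0.5,"twist":0},{"gripper":0,"x":0,"y":0,"z":20,"twist":0},{"gripper":0,"x":0,"y":0,"z":60,"twist":0},{"gripper":0,"x":0,"y":0,"z":105,"twist":0},{"gripper":0,"x":0,"y":0,"z":132.5,"twist":0}]'

```text
t: 18.1
tcp_pos: [567.2, 223.3, 182.6]
tcp_rot: [-0.077, 3.138, 0.002]
force: [0.8, -0.8, 0.8]
opening: 86.9
grasp_force: 0.0
```

>>> step_arm --plan '[{"gripper":0,"x":0,"y":-45,"z":0,"twist":0.02},{"gripper":0,"x":0,"y":-93,"z":0,"twist":0.04},{"gripper":0,"x":0,"y":-141,"z":0,"twist":0.06},{"gripper":0,"x":0,"y":-189,"z":0,"twist":0.08},{"gripper":0,"x":0,"y":-237,"z":0,"twist":0.1},{"gripper":0,"x":0,"y":-285,"z":0,"twist":0.12},{"gripper":0,"x":0,"y":-333,"z":0,"twist":0.135},{"gripper":0,"x":-1,"y":-381,"z":0,"twist":0.135},{"gripper":0,"x":-3,"y":-410,"z":-10,"twist":0.135},{"gripper":0,"x":-3,"y":-410,"z":-19,"twist":0.135}]'

```text
t: 19.1
tcp_pos: [562.0, -192.9, 160.1]
tcp_rot: [-0.277, 3.129, -0.004]
force: [-0.1, -0.0, 0.4]
opening: 86.8
grasp_force: 0.0
```

>>> step_arm --plan '[{"gripper":0,"x":0,"y":0,"z":0,"twist":0},{"gripper":0,"x":0,"y":0,"z":0,"twist":0}]'

```text
t: 19.3
tcp_pos: [563.5, -185.4, 159.9]
tcp_rot: [0.292, -3.128, -0.001]
force: [0.2, -0.2, -0.2]
opening: 86.9
grasp_force: 0.0
```

```bash
python3 - <<'E'
from h import *
s=bot.state(); im=bot.get_image("wrist"); a=bot.get_image("scene")
cv2.imwrite("pics/w6.png",np.hstack([im[100:400,140:500],cv2.resize(a[120:260,300:500],(400,300))]))
print({k:np.round(s[k],3) for k in("t","tcp_pos","tcp_rot","opening","grasp_force")})
for n,z in(("tall",13),("dish_tall",10),("wide",13)):
    for q in bot.tip_of("wrist",n)[:2]: print(n,round(q["conf"],2),np.round(np.array(q["point"])*[400,640]),atz("wrist",q["point"],z,s).round(1))
E
```

```text
{'t': np.float64(19.3), 'tcp_pos': array([ 563.493, -185.36 ,  159.906]), 'tcp_rot': array([ 2.920e-01, -3.128e+00, -1.000e-03]), 'opening': np.float64(86.865), 'grasp_force': np.float64(0.0)}
tall 0.73 [195. 322.] [ 564.3 -182.7   13. ]
tall 0.61 [ 40. 315.] [ 417.9 -217.5   13. ]
dish_tall 0.86 [191. 320.] [ 560.7 -186.    10. ]
wide 0.74 [256. 316.] [ 637.8 -175.8   13. ]
```

View pics/w6.png

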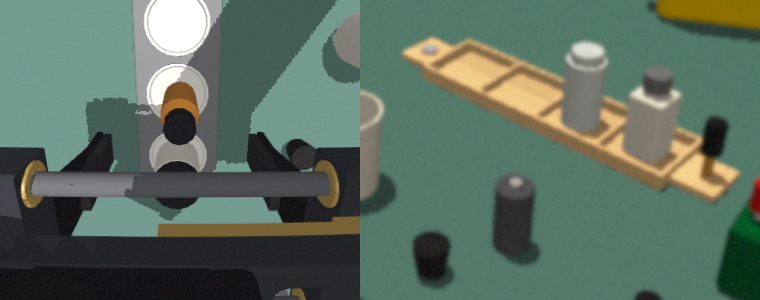

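The can is upright in the next bay (right half, 583,85), and the tall bottle is between the jaws (left half, 180,105). Now I grip tall, higher up.

>>> step_arm --plan '[{"gripper":0,"x":0,"y":2,"z":-40,"twist":0},{"gripper":0,"x":0,"y":2,"z":-75,"twist":0},{"gripper":0,"x":0,"y":2,"z":-97,"twist":0},{"gripper":0,"x":0,"y":2,"z":-97,"twist":0},{"gripper":100,"x":0,"y":2,"z":-97,"twist":0},{"gripper":255,"x":0,"y":2,"z":-97,"twist":0},{"gripper":255,"x":0,"y":2,"z":-97,"twist":0},{"gripper":255,"x":0,"y":2,"z":-97,"twist":0},{"gripper":255,"x":0,"y":2,"z":-97,"twist":0},{"gripper":255,"x":0,"y":2,"z":-97,"twist":0}]' --force 12

```text
t: 20.55
tcp_pos: [563.4, -184.9, 63.3]
tcp_rot: [-0.289, 3.128, -0.0]
force: [0.1, 0.2, -0.1]
opening: 47.0
grasp_force: 0.0
```

>>> step_arm --plan '[{"gripper":255,"x":0,"y":0,"z":0,"twist":0},{"gripper":255,"x":0,"y":0,"z":0,"twist":0},{"gripper":255,"x":0,"y":0,"z":0,"twist":0},{"gripper":255,"x":0,"y":0,"z":0,"twist":0},{"gripper":255,"x":0,"y":0,"z":0,"twist":0}]'

```text
t: 21.05
tcp_pos: [563.3, -185.0, 63.1]
tcp_rot: [-0.289, 3.128, -0.0]
force: [-0.1, -0.2, 0.5]
opening: 33.4
grasp_force: 12.0
```

>>> step_arm --plan '[{"gripper":255,"x":0,"y":0,"z":10,"twist":0},{"gripper":255,"x":0,"y":0,"z":45,"twist":0},{"gripper":255,"x":0,"y":0,"z":85,"twist":0},{"gripper":255,"x":-4,"y":20,"z":115,"twist":0},{"gripper":255,"x":-12,"y":65,"z":120,"twist":-0.03},{"gripper":255,"x":-20,"y":112,"z":120,"twist":-0.05},{"gripper":255,"x":-28,"y":160,"z":120,"twist":-0.07},{"gripper":255,"x":-36,"y":208,"z":120,"twist":-0.09},{"gripper":255,"x":-44,"y":256,"z":120,"twist":-0.12},{"gripper":255,"x":-52,"y":304,"z":120,"twist":-0.135}]'

```text
t: 22.05
tcp_pos: [510.6, 120.8, 183.9]
tcp_rot: [-0.075, 3.14, 0.0]
force: [0.2, -0.0, -1.0]
opening: 33.8
grasp_force: 12.0
```

>>> step_arm --plan '[{"gripper":255,"x":-7,"y":40,"z":0,"twist":0},{"gripper":255,"x":-13,"y":75,"z":0,"twist":0},{"gripper":255,"x":-17,"y":96,"z":0,"twist":0},{"gripper":255,"x":-18,"y":101,"z":0,"twist":0},{"gripper":255,"x":-18,"y":101,"z":-10,"twist":0},{"gripper":255,"x":-18,"y":101,"z":-45,"twist":0},{"gripper":255,"x":-18,"y":101,"z":-85,"twist":0},{"gripper":255,"x":-18,"y":101,"z":-110,"twist":0},{"gripper":255,"x":-18,"y":101,"z":-120,"twist":0},{"gripper":255,"x":-18,"y":101,"z":-124,"twist":0}]'

```text
t: 23.05
tcp_pos: [493.2, 218.4, 58.2]
tcp_rot: [0.074, -3.139, 0.002]
force: [0.9, -0.3, -0.6]
opening: 33.7
grasp_force: 12.0
```

>>> step_arm --plan '[{"gripper":255,"x":0,"y":0,"z":-1,"twist":0},{"gripper":255,"x":0,"y":0,"z":-2,"twist":0},{"gripper":255,"x":0,"y":0,"z":-3,"twist":0},{"gripper":255,"x":0,"y":0,"z":-3.5,"twist":0},{"gripper":255,"x":0,"y":0,"z":-4,"twist":0},{"gripper":255,"x":0,"y":0,"z":-4.5,"twist":0},{"gripper":255,"x":0,"y":0,"z":-5,"twist":0},{"gripper":255,"x":0,"y":0,"z":-5,"twist":0}]'

```text
t: 23.85
tcp_pos: [493.3, 220.1, 54.1]
tcp_rot: [-0.077, 3.141, 0.0]
force: [-0.5, -0.9, -0.8]
opening: 33.2
grasp_force: 12.0
```

>>> step_arm --plan '[{"gripper":255,"x":0,"y":0,"z":-0.5,"twist":0},{"gripper":255,"x":0,"y":0,"z":-0.5,"twist":0},{"gripper":255,"x":0,"y":0,"z":-0.5,"twist":0}]'

```text
t: 24.15
tcp_pos: [493.4, 220.1, 53.9]
tcp_rot: [-0.077, 3.14, 0.0]
force: [-2.3, -0.7, 6.7]
opening: 33.5
grasp_force: 12.0
```

>>> step_arm --plan '[{"gripper":110,"x":0,"y":0,"z":0.5,"twist":0},{"gripper":70,"x":0,"y":0,"z":0.5,"twist":0},{"gripper":0,"x":0,"y":0,"z":0.5,"twist":0},{"gripper":0,"x":0,"y":0,"z":0.5,"twist":0},{"gripper":0,"x":0,"y":0,"z":0.5,"twist":0},{"gripper":0,"x":0,"y":0,"z":0.5,"twist":0},{"gripper":0,"x":0,"y":0,"z":20,"twist":0},{"gripper":0,"x":0,"y":0,"z":60,"twist":0},{"gripper":0,"x":0,"y":0,"z":105,"twist":0},{"gripper":0,"x":0,"y":0,"z":126.5,"twist":0}]'

```text
t: 25.15
tcp_pos: [494.5, 220.6, 184.0]
tcp_rot: [-0.077, 3.137, 0.003]
force: [0.2, 0.3, -0.5]
opening: 86.9
grasp_force: 0.0
```

>>> step_arm --plan '[{"gripper":0,"x":14,"y":-40,"z":0,"twist":0.02},{"gripper":0,"x":30,"y":-84,"z":0,"twist":0.04},{"gripper":0,"x":46,"y":-128,"z":0,"twist":0.06},{"gripper":0,"x":62,"y":-172,"z":0,"twist":0.08},{"gripper":0,"x":78,"y":-216,"z":0,"twist":0.1},{"gripper":0,"x":94,"y":-260,"z":0,"twist":0.12},{"gripper":0,"x":110,"y":-304,"z":0,"twist":0.135},{"gripper":0,"x":126,"y":-348,"z":0,"twist":0.135},{"gripper":0,"x":140,"y":-386,"z":-10,"twist":0.135},{"gripper":0,"x":144,"y":-395,"z":-30,"twist":0.135}]'

```text
t: 26.15
tcp_pos: [638.1, -181.6, 151.2]
tcp_rot: [-0.279, 3.126, -0.006]
force: [0.6, -0.1, -0.0]
opening: 87.2
grasp_force: 0.0
```

>>> step_arm --plan '[{"gripper":0,"x":0,"y":0,"z":0,"twist":0},{"gripper":0,"x":0,"y":0,"z":0,"twist":0}]'

```text
t: 26.35
tcp_pos: [637.0, -174.1, 149.7]
tcp_rot: [0.289, -3.127, -0.001]
force: [-0.2, -0.3, -0.2]
opening: 86.9
grasp_force: 0.0
```

```bash
python3 - <<'E'
from h import *
s=bot.state(); im=bot.get_image("wrist"); a=bot.get_image("scene")
cv2.imwrite("pics/w7.png",np.hstack([im[100:400,140:500],cv2.resize(a[120:260,300:500],(400,300))]))
print({k:np.round(s[k],3) for k in("t","tcp_pos","tcp_rot","opening","grasp_force")})
for n,z in(("wide",13),("dish_wide",10)):
    for q in bot.tip_of("wrist",n)[:2]: print(n,round(q["conf"],2),np.round(np.array(q["point"])*[400,640]),atz("wrist",q["point"],z,s).round(1))
E
```

```text
{'t': np.float64(26.35), 'tcp_pos': array([ 636.968, -174.109,  149.731]), 'tcp_rot': array([ 2.890e-01, -3.127e+00, -1.000e-03]), 'opening': np.float64(86.901), 'grasp_force': np.float64(0.0)}
wide 0.71 [198. 318.] [ 638.4 -176.    13. ]
```

View pics/w7.png

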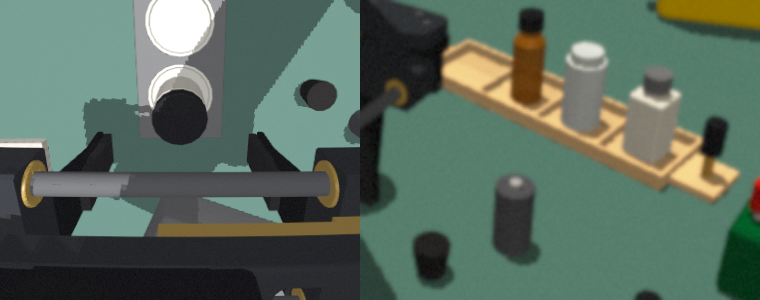

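The tall bottle stands upright in its bay (right half, 528,60), and the wide jar is centred in the jaws (left half, 180,110). Now I grip it.

>>> step_arm --plan '[{"gripper":0,"x":0.5,"y":0,"z":-40,"twist":0},{"gripper":0,"x":0.5,"y":0,"z":-75,"twist":0},{"gripper":0,"x":0.5,"y":0,"z":-97,"twist":0},{"gripper":0,"x":0.5,"y":0,"z":-97,"twist":0},{"gripper":80,"x":0.5,"y":0,"z":-97,"twist":0},{"gripper":255,"x":0.5,"y":0,"z":-97,"twist":0},{"gripper":255,"x":0.5,"y":0,"z":-97,"twist":0},{"gripper":255,"x":0.5,"y":0,"z":-97,"twist":0},{"gripper":255,"x":0.5,"y":0,"z":-97,"twist":0},{"gripper":255,"x":0.5,"y":0,"z":-97,"twist":0}]' --force 12

```text
t: 27.55
tcp_pos: [637.9, -174.9, 53.4]
tcp_rot: [-0.289, 3.128, -0.0]
force: [-0.3, -1.0, 3.2]
opening: 47.7
grasp_force: 12.0
```

>>> step_arm --plan '[{"gripper":255,"x":0,"y":0,"z":0,"twist":0},{"gripper":255,"x":0,"y":0,"z":0,"twist":0},{"gripper":255,"x":0,"y":0,"z":0,"twist":0}]'

```text
t: 27.85
tcp_pos: [637.9, -174.9, 53.3]
tcp_rot: [-0.289, 3.128, 0.0]
force: [-0.9, 0.7, 4.9]
opening: 47.6
grasp_force: 12.0
```

>>> step_arm --plan '[{"gripper":255,"x":0,"y":0,"z":10,"twist":0},{"gripper":255,"x":0,"y":0,"z":45,"twist":0},{"gripper":255,"x":0,"y":0,"z":85,"twist":0},{"gripper":255,"x":-10,"y":18,"z":115,"twist":0},{"gripper":255,"x":-32,"y":58,"z":125,"twist":-0.03},{"gripper":255,"x":-55,"y":99,"z":125,"twist":-0.05},{"gripper":255,"x":-78,"y":140,"z":125,"twist":-0.07},{"gripper":255,"x":-101,"y":182,"z":125,"twist":-0.09},{"gripper":255,"x":-124,"y":223,"z":125,"twist":-0.12},{"gripper":255,"x":-147,"y":265,"z":125,"twist":-0.135}]'

```text
t: 28.85
tcp_pos: [489.5, 91.2, 178.6]
tcp_rot: [-0.075, 3.14, -0.0]
force: [1.0, 0.7, -1.2]
opening: 47.4
grasp_force: 12.0
```

>>> step_arm --plan '[{"gripper":255,"x":-23,"y":41,"z":0,"twist":0},{"gripper":255,"x":-45,"y":80,"z":0,"twist":0},{"gripper":255,"x":-62,"y":112,"z":0,"twist":0},{"gripper":255,"x":-70.5,"y":127,"z":0,"twist":0},{"gripper":255,"x":-70.5,"y":127,"z":-10,"twist":0},{"gripper":255,"x":-70.5,"y":127,"z":-45,"twist":0},{"gripper":255,"x":-70.5,"y":127,"z":-85,"twist":0},{"gripper":255,"x":-70.5,"y":127,"z":-115,"twist":0},{"gripper":255,"x":-70.5,"y":127,"z":-125,"twist":0},{"gripper":255,"x":-70.5,"y":127,"z":-129,"twist":0}]'

```text
t: 29.85
tcp_pos: [420.2, 215.9, 48.3]
tcp_rot: [0.075, -3.139, 0.002]
force: [0.3, 0.2, 0.5]
opening: 47.7
grasp_force: 12.0
```

>>> step_arm --plan '[{"gripper":255,"x":0,"y":0,"z":-1,"twist":0},{"gripper":255,"x":0,"y":0,"z":-2,"twist":0},{"gripper":255,"x":0,"y":0,"z":-3,"twist":0},{"gripper":255,"x":0,"y":0,"z":-3.5,"twist":0},{"gripper":255,"x":0,"y":0,"z":-4,"twist":0},{"gripper":255,"x":0,"y":0,"z":-4.5,"twist":0},{"gripper":255,"x":0,"y":0,"z":-5,"twist":0},{"gripper":255,"x":0,"y":0,"z":-5,"twist":0}]'

```text
t: 30.65
tcp_pos: [420.3, 217.1, 44.3]
tcp_rot: [-0.077, 3.141, 0.0]
force: [-1.4, -0.1, 3.0]
opening: 47.8
grasp_force: 12.0
```

>>> step_arm --plan '[{"gripper":255,"x":0,"y":0,"z":-0.5,"twist":0},{"gripper":255,"x":0,"y":0,"z":-0.5,"twist":0}]'

```text
t: 30.85
tcp_pos: [420.3, 217.1, 44.2]
tcp_rot: [-0.077, 3.141, 0.0]
force: [-4.8, -1.9, 11.4]
opening: 47.8
grasp_force: 12.0
```

Contact. Release and retreat.

>>> step_arm --plan '[{"gripper":80,"x":0,"y":0,"z":0.5,"twist":0},{"gripper":60,"x":0,"y":0,"z":0.5,"twist":0},{"gripper":0,"x":0,"y":0,"z":0.5,"twist":0},{"gripper":0,"x":0,"y":0,"z":0.5,"twist":0},{"gripper":0,"x":0,"y":0,"z":0.5,"twist":0},{"gripper":0,"x":0,"y":0,"z":0.5,"twist":0},{"gripper":0,"x":0,"y":0,"z":20,"twist":0},{"gripper":0,"x":0,"y":0,"z":60,"twist":0},{"gripper":0,"x":0,"y":0,"z":105,"twist":0},{"gripper":0,"x":0,"y":0,"z":145,"twist":0}]'

```text
t: 31.85
tcp_pos: [420.2, 216.9, 190.5]
tcp_rot: [-0.077, 3.14, 0.0]
force: [0.5, 0.5, 0.5]
opening: 87.1
grasp_force: 0.0
```

>>> step_arm --plan '[{"gripper":0,"x":10,"y":-45,"z":20,"twist":0},{"gripper":0,"x":20,"y":-90,"z":40,"twist":0},{"gripper":0,"x":30,"y":-135,"z":50,"twist":0},{"gripper":0,"x":40,"y":-180,"z":50,"twist":0},{"gripper":0,"x":40,"y":-220,"z":50,"twist":0},{"gripper":0,"x":40,"y":-220,"z":50,"twist":0},{"gripper":0,"x":40,"y":-220,"z":50,"twist":0}]'

```text
t: 32.55
tcp_pos: [460.2, -3.4, 238.6]
tcp_rot: [-0.074, 3.141, 0.001]
force: [0.6, 1.4, 0.8]
opening: 87.1
grasp_force: 0.0
```

```bash
python3 - <<'E'
from h import *
b=bot.get_image("top"); a=bot.get_image("scene")
cv2.imwrite("pics/end.png",np.hstack([cv2.resize(b[100:290,150:290],(295,400)),cv2.resize(a[110:260,300:490],(500,400))]))
print(bot.state()["t"])
E
```

```text
32.65
```

View pics/end.png

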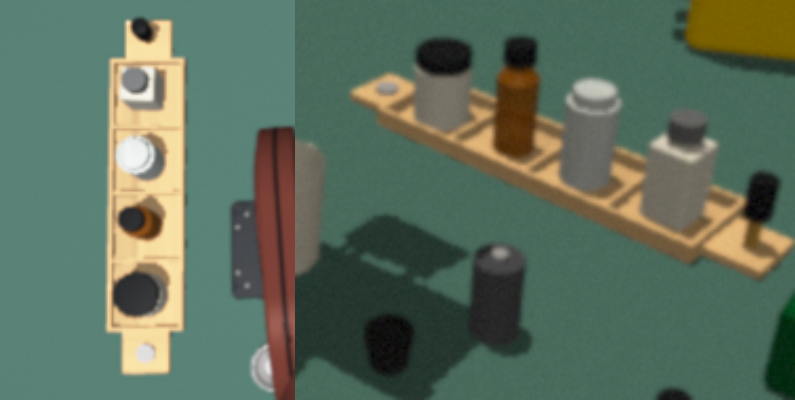

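All four stand upright, one to a bay. From the post they run square (140,85), can (140,155), tall (138,220), wide (138,293), with the robot clear of everything.

```bash
python3 -c "
from bench import bot
print(bot.close_job())"
```

```text
the job is handed in; nothing more can be done
None
```

The job is handed in at about 33 s: all four containers stand upright in the rack, one to a bay, in the order square, can, tall, wide counting from the post; the hand-in call returned no verdict.

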